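# Post the old drive into the disposal box

## Task

Take the old disk drive, the tall bare metal one, out of the stand and push it end first down through the slot in the lid of the grey steel disposal box, past the stiff flap, until it drops inside. Push it through with the gripper rather than tossing it in, and leave the circuit card in its place in the stand.

Things in the scene. Friction and masses are not known exactly. Their poses are not given: they have to be found in the camera images.
- drive: Old disk drive: plain aluminium case with blank label, 12 mm thick (x), 70 wide (y), 100 tall (z), 0.12 kg; origin at its centre. Stands loose on its short end in one of two bays of a fixed grey stand (58 deep, 250 long along the drive's y, 35 high), in a groove 14 mm wide with its floor 8 mm above the table, so its top 73 mm stand free. Grip it across the 12 mm near the top.
- card: Circuit card upright in the other bay of the same stand, to be left there: thin green board on a black foot 12 mm thick (x); 90 mm wide (y), 66 tall (z), so its top is 34 mm lower than the drive's. Origin at the centre of its underside. Its centre is 110 to 146 mm from the drive's along the stand.
- slot (a point): Slot in the lid of the disposal box: centre of the slot at its rim, 160 mm above the table; 28 mm wide (x), 92 long (y), z up, in a steel rim 12 mm wide, 2 high. Box: fixed, hollow, grey steel, 220 mm in x, 200 in y, slot in the middle, its floor 156 mm below the rim. A drive pushed 45 mm or more below the rim is past the flap and falls in when let go.
- flap (a joint): Black flap that closes the slot, 8 mm below its rim, hinged along the slot's +x side; 0 rad shut and level, 1.5 hanging down. A push of 2 to 6 N swings it down; it has no spring and stays where it is left. A drive let go on the shut flap is not let in: it topples onto the lid.
Mind the look-alikes: they are no part of the job. Leave any blue look-alike of the card alone.

How it is judged:
On the way:
1. the drive is pushed at least 25 mm down through the slot, upright, with the gripper's fingers on it (z of drive in the frame of slot between -0.05 and 0.025 m and x of drive in the frame of slot between -0.02 and 0.02 m and y of drive in the frame of slot between -0.03 and 0.03 m and angle between drive's own z axis and vertical below 0.4 rad and contact force between the fingers and drive above 0.3 N), for 0.1 s.
At the end, for the whole second after the job is handed in: The drive lies at rest wholly inside the box, below the lid (its centre at least 65 mm below the slot's rim, within the box's walls), and the circuit card still stands in its bay (moved less than 40 mm, tilted less than 23 degrees) (z of drive in the frame of slot between -0.17 and -0.065 m and x of drive in the frame of slot between -0.11 and 0.11 m and y of drive in the frame of slot between -0.1 and 0.1 m and linear speed of drive below 0.03 m/s and distance of card from where it was at the start of the episode below 0.04 m and angle between card's own z axis and vertical below 0.4 rad); the robot touches nothing.
It fails at once if the circuit card is taken or knocked out of its bay (moved more than 40 mm) (distance of card from where it was at the start of the episode above 0.04 m).
It also fails if it takes over 43 s, if anything falls off the work surface, if the arm or the gripper's body presses on something with over 40 N, if the wrist force passes 120 N, or if a joint passes its speed limit or range.

## Robot

A 6-joint arm with a two-finger parallel gripper is mounted at the origin on the work surface. World frame = base frame: x ahead of the robot, y to its left, z up, the work surface at z = 0. Lengths are in m, angles in rad, forces in N, time in s.
With the tool pointing down it reaches from about 0.375 to 0.975 m from the base axis. Payload 3.8 kg.
Tool frame: the origin (TCP) lies on the centre line of the jaws, within the pads' length; the fingertips stand 8 mm ahead of it and the grasp point (between the pads) lies 11 mm behind it; z points along the fingers, x is the direction in which the jaws open and shut, and the axes are right-handed (so a half turn about z gives the same grasp; the last joint's range is limited). The gripper opens to 85 mm and grips with 20 to 120 N. Pads are 22 mm wide; open, the fingers measure 114 mm over their backs; the gripper's body (76 mm by 85 mm) begins 54 mm behind the grasp point. The pads swing forward as they close: fully open they stand 13 mm farther back than shut.
Start: joints at [-0.037, 0.264, 1.604, -0, 1.274, -0.037], TCP at [0.675, -0, 0.239] pointing down, gripper open.
Joint ranges: [-2.63, 2.63], [-0.94, 2.18], [0.31, 2.57], [-1.31, 4.45], [0, 2.66], [-2.55, 2.55]. Speed limits (rad/s): [2.57, 2.57, 3.14, 3.14, 3.14, 3.14].

## Interface

Orientations are given as a unit quaternion [w, x, y, z].
In Python, from workcell import manip gives the robot as it stands. The module is installed in compiled form; this text tells all that it offers.
- The arm moves only by the tool servo_tool, never from a script. Its argument "deltas" is a list of rows, each a list of 7 numbers: the shift along the world's x, y, z in m, then the turn, a rotation vector about the world's x, y, z in degrees, then the closure in counts, from 0 (fully open) to 255 (shut). A call has 1 to 10 rows; each row shifts and turns the pose as measured when the row begins; what a row does not reach is not made up. A row lasts 1/8 s, in which the tool goes at most 62.5 mm and 10.7 degrees, less where a joint would pass 70% of its speed; a pose out of reach is approached as far as the arm can. A call is refused whole if a number of a shift passes 0.0625 or a number of a turn 10.7, either way. A call with a gripper value outside its range is refused whole. The fingers move at their own pace and stop on an object; the grip force is fixed at half the most. Time passes only in rows, so rows that do not move let the fingers close. It gives the time, the measured TCP pose, the force and the opening at its end, in the units of the state.
- manip.get_obs(): the state, without advancing time (a new reading comes with each control period).
- manip.capture(name): name is "scene" or "side" or "wrist"; returns the picture (420x560x3 uint8, red, green, blue); there is no depth.
- manip.get_calibration(name): a dict with "camera_matrix" (3x3 intrinsics, pixels), "extrinsics" (4x4, takes a point from camera to world coordinates). Camera axes: x right, y down, z forward; pixel columns grow to the right and rows downward; lengths in m; the calibration is good to about 2 mm. A picture is of the moment at which its call begins: read the wrist's pose just before it. get_calibration takes no time and is no camera call; for the wrist camera it gives the pose at the moment of the call.
- manip.finish_job(): hands the job in, once; it reports no verdict.
Trained networks look in the newest picture that a camera, given by its name, has taken for a name from the list of things; names that differ only in an ending like _2 or _b are one class to them, and where a whole thing is asked for, a point or a joint stands for the part that bears it (a point fixed in the world has none). Each returns a list of dicts, best first, with "score" (0 to 1); they miss things now and then, are a little off and sometimes report something else, mostly with a low value. They report only what shows in the picture. A call takes as long as a camera call. They do not tell look-alikes from the thing itself.
- manip.search_frame(camera, name): "rect" ([centre column, centre row, width, height] in pixels, round what is visible of it).
- manip.trace(camera, name): "region" (420x560 bool, what is visible of it) and "rect" ([centre column, centre row, width, height] in pixels, round what is visible of it).
The state is a dict: "time_s": time; "q": joint angles; "joint_vel": joint speeds; "effort": joint torques, N m; "tcp_pos": TCP position; "orientation": TCP orientation; "wrist_force": force on the tool from outside, world axes, zero at the start; "ft_torque": the same for the moment, N m; "width": finger opening in m.
Only numpy, scipy, OpenCV 4.12 (cv2) and the standard library are available. Lean on these libraries where they do the work, as an engineer would, in place of code of your own. Each camera call takes 0.05 s, during which the arm holds its last target.

## Working session

There is one attempt and no reset: what is moved stays moved. The work goes in short steps, Python scripts to look and compute and a tool call to move; the robot and the scene stay as the last step left them, time stands still between calls to the robot, and variables do not carry over. Pictures are saved under pics/ and viewed, and the job is handed in when it is done.

Besides the shell and the picture viewer there is one more tool, called after "Call:" as name(argument=value, ...), one argument or row to a line, values as JSON. servo_tool: Moves the arm, as the interface text tells. Its arguments: {"type":"object","properties":{"deltas":{"type":"array","items":{"type":"array","items":{"type":"number"}}}},"required":["deltas"]}

```bash
mkdir -p pics
python3 - <<'E'
from workcell import manip
import cv2,numpy as np
np.set_printoptions(precision=4,suppress=True)
for c in ["scene","side","wrist"]:
    im=manip.capture(c); cv2.imwrite(f"pics/{c}0.png",im[:,:,::-1])
    k=manip.get_calibration(c); print(c,k["camera_matrix"],k["extrinsics"])
    for n in ["drive","card","slot","flap"]:
        try:
            for d in manip.search_frame(c,n)[:4]: print(c,n,round(d["score"],2),np.round(d["rect"],1))
        except Exception as e: print(n,e)
print(manip.get_obs())
E
```

```text
scene [[438.9192   0.     279.9845]
 [  0.     438.9192 209.0565]
 [  0.       0.       1.    ]] [[-0.3219  0.6441 -0.6939  1.0662]
 [ 0.9468  0.2206 -0.2345  0.17  ]
 [ 0.002  -0.7325 -0.6808  0.6701]
 [ 0.      0.      0.      1.    ]]
scene drive 0.75 [186.2 199.1  38.6  37.8]
scene card 0.92 [218.4 272.   44.9  44.2]
scene card 0.65 [260.1 222.2  20.4  19.5]
scene slot 0.68 [427.4 266.2 159.1 187.6]
scene flap 0.64 [434.4 231.2  47.9  20.5]
side [[443.5364   0.     281.6245]
 [  0.     443.5364 215.2943]
 [  0.       0.       1.    ]] [[-0.8604 -0.2468  0.4458  0.1312]
 [-0.5089  0.4601 -0.7275  0.6659]
 [-0.0256 -0.8528 -0.5215  0.5906]
 [ 0.      0.      0.      1.    ]]
side drive 0.74 [347.2 196.   14.   41. ]
side card 0.91 [278.5 219.9  13.8  40.1]
side card 0.74 [325.6 224.2  12.9  34.3]
side slot 0.72 [216.6 315.6 191.2 195.7]
side flap 0.57 [216.3 271.7  42.7  32.8]
wrist [[343.2644   0.     285.2057]
 [  0.     343.2644 213.7358]
 [  0.       0.       1.    ]] [[ 1.     -0.      0.0004  0.6752]
 [ 0.0001 -0.9549 -0.2969  0.0766]
 [ 0.0004  0.2969 -0.9549  0.3744]
 [ 0.      0.      0.      1.    ]]
wrist drive 0.5 [ 98.7 414.9   8.4  10.2]
wrist card 0.94 [230.1 276.1  76.3  78.7]
wrist card 0.74 [100.6 279.   44.7  98.4]
wrist slot 0.79 [109.3  20.7 217.2  40.2]
wrist flap 0.2 [108.7  22.1 217.4  36.5]
{'time_s': 0.75, 'q': array([-0.0369,  0.2639,  1.604 , -0.    ,  1.2737, -0.0369]), 'joint_vel': array([-0.0008, -0.002 , -0.0002, -0.0014,  0.0003, -0.0014]), 'effort': array([ -0.0006, -51.4925, -36.766 ,  -0.0002,   0.0007,   0.    ]), 'tcp_pos': array([ 0.675 , -0.    ,  0.2393]), 'orientation': array([0., 1., 0., 0.]), 'wrist_force': array([ 0.8785, -0.3722,  0.4523]), 'ft_torque': array([ 0.008 , -0.0254,  0.0161]), 'width': 0.0852907826130043}
```

View pics/scene0.png

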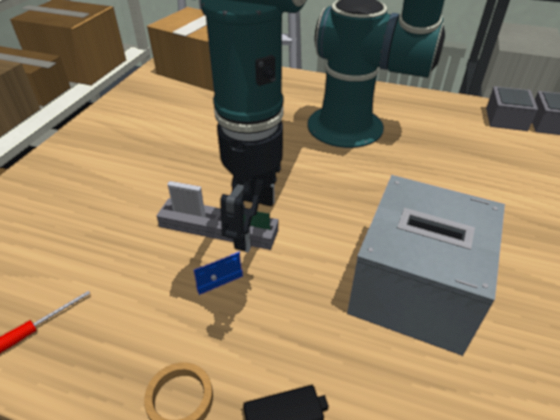

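View pics/side0.png

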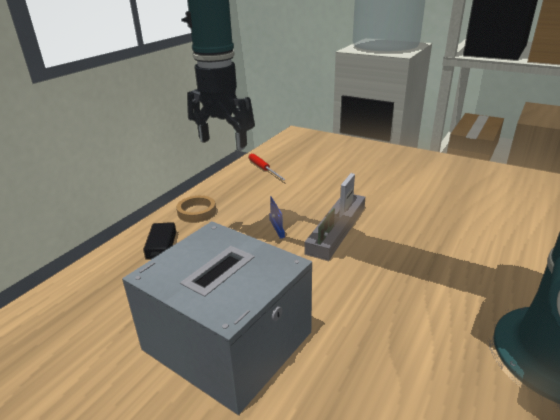

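View pics/wrist0.png

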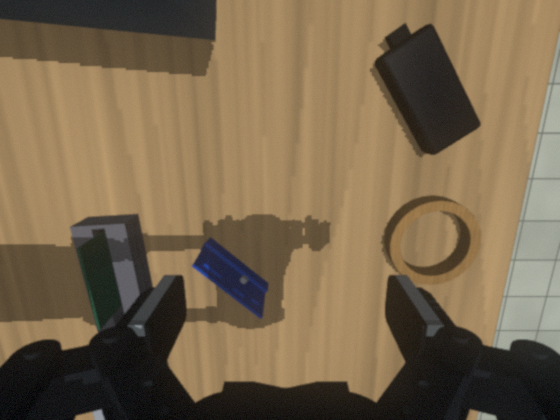

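Run:
```python
import cv2
a=cv2.imread("pics/scene0.png")[150:320,130:330]; cv2.imwrite("pics/sc_crop.png",cv2.resize(a,None,fx=3.5,fy=3.5,interpolation=cv2.INTER_CUBIC))
a=cv2.imread("pics/side0.png")[160:290,230:400]; cv2.imwrite("pics/si_crop.png",cv2.resize(a,None,fx=4.5,fy=4.5,interpolation=cv2.INTER_CUBIC))
a=cv2.imread("pics/scene0.png")[170:370,340:520]; cv2.imwrite("pics/box_crop.png",cv2.resize(a,None,fx=3,fy=3,interpolation=cv2.INTER_CUBIC))
a=cv2.imread("pics/side0.png")[210:420,110:320]; cv2.imwrite("pics/boxs_crop.png",cv2.resize(a,None,fx=2.8,fy=2.8,interpolation=cv2.INTER_CUBIC))
```

```text
(no output)
```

View pics/sc_crop.png

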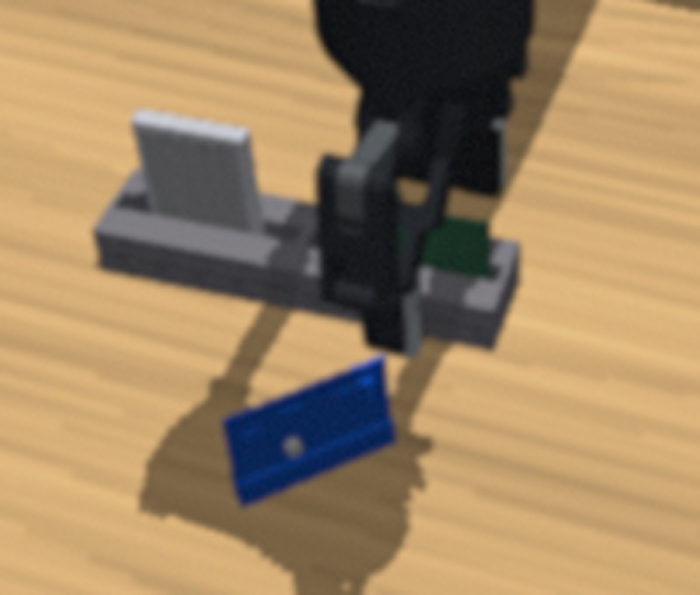

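View pics/si_crop.png

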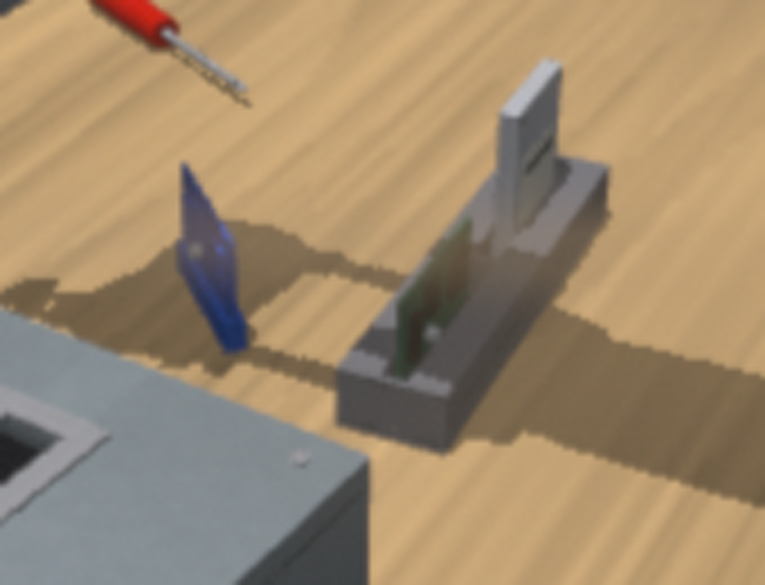

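View pics/box_crop.png

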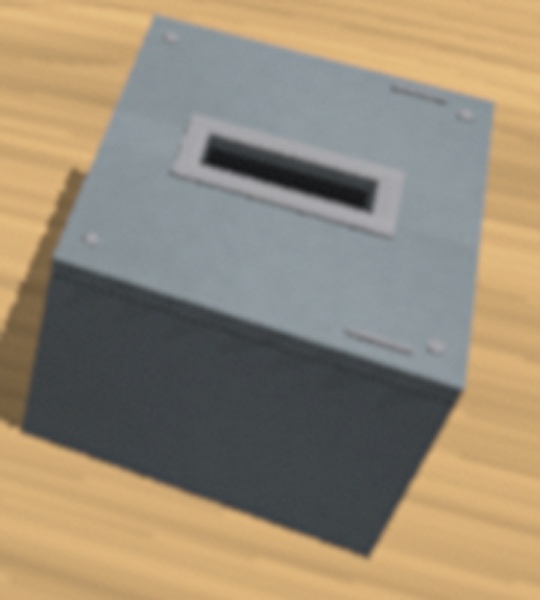

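View pics/boxs_crop.png

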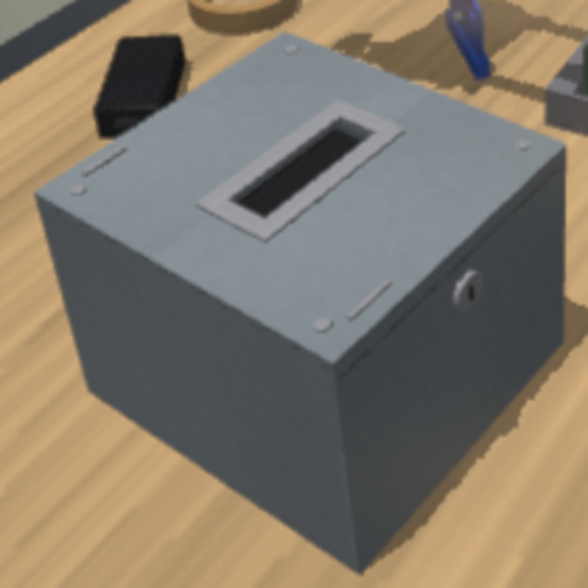

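The candidates are the bare metal plate at scene (186,199), which is the tallest thing in the stand, so it is the drive. The green board at scene (260,222) in the same stand is the card. The blue board at scene (218,272) is the look-alike and stays where it is. The crops confirm this. Next I compute the positions.

```bash
cat > h.py <<'E'
from workcell import manip
import numpy as np,cv2
np.set_printoptions(precision=4,suppress=True)
def ray(c,uv,z,k=None):
    k=k or manip.get_calibration(c);K=k["camera_matrix"];T=k["extrinsics"]
    uv=np.atleast_2d(uv).astype(float);d=np.c_[uv,np.ones(len(uv))]@np.linalg.inv(K).T@T[:3,:3].T
    return T[:3,3]+d*((z-T[2,3])/d[:,2])[:,None]
def proj(c,P,k=None):
    k=k or manip.get_calibration(c);K=k["camera_matrix"];T=k["extrinsics"]
    p=(np.atleast_2d(P)-T[:3,3])@T[:3,:3]@K.T
    return p[:,:2]/p[:,2:]
E
python3 - <<'E'
from h import *
o=lambda pts,s,off:(np.array(pts)+.5)/s-.5+np.array(off)
def quad(n,P):
    e=[P[(i+1)%4]-P[i] for i in range(4)]
    print(n,P[:,:2].mean(0),"len",[round(np.linalg.norm(v),4) for v in e],"ang",[round(np.degrees(np.arctan2(v[1],v[0])),1) for v in e])
quad("rim scene",ray("scene",o([(195,113),(404,171),(391,238),(171,174)],3,(340,170)),.160))
quad("rim side",ray("side",o([(342,100),(405,131),(266,241),(197,206)],2.8,(110,210)),.160))
quad("lid scene",ray("scene",o([(155,14),(495,103),(462,390),(53,261)],3,(340,170)),.158))
quad("lid side",ray("side",o([(290,33),(566,147),(334,364),(37,194)],2.8,(110,210)),.158))
quad("drive scene",ray("scene",o([(134,110),(247,128),(251,141),(138,122)],3.5,(130,150)),.108))
quad("drive side",ray("side",o([(546,58),(562,66),(517,113),(499,106)],4.5,(230,160)),.108))
quad("stand side",ray("side",o([(558,152),(608,168),(447,393),(338,372)],4.5,(230,160)),.035))
quad("stand scene",ray("scene",o([(133,172),(520,243),(493,312),(96,232)],3.5,(130,150)),.035))
E
```

```text
rim scene [0.5049 0.2493] len [np.float64(0.1144), np.float64(0.054), np.float64(0.1149), np.float64(0.0543)] ang [np.float64(84.8), np.float64(-6.0), np.float64(-95.1), np.float64(173.4)]
rim side [0.5038 0.2501] len [np.float64(0.0512), np.float64(0.1139), np.float64(0.0505), np.float64(0.1178)] ang [np.float64(171.4), np.float64(84.6), np.float64(-4.3), np.float64(-95.1)]
lid scene [0.5057 0.2494] len [np.float64(0.1995), np.float64(0.2195), np.float64(0.1977), np.float64(0.2222)] ang [np.float64(84.4), np.float64(-5.6), np.float64(-94.8), np.float64(174.9)]
lid side [0.503  0.2503] len [np.float64(0.2163), np.float64(0.1969), np.float64(0.217), np.float64(0.1994)] ang [np.float64(174.2), np.float64(84.6), np.float64(-5.1), np.float64(-95.7)]
drive scene [ 0.4893 -0.2261] len [np.float64(0.0691), np.float64(0.012), np.float64(0.0688), np.float64(0.0116)] ang [np.float64(95.4), np.float64(37.1), np.float64(-85.2), np.float64(-139.5)]
drive side [ 0.49   -0.2272] len [np.float64(0.0126), np.float64(0.0617), np.float64(0.0118), np.float64(0.0639)] ang [np.float64(156.0), np.float64(90.7), np.float64(-14.1), np.float64(-89.3)]
stand side [ 0.4791 -0.1647] len [np.float64(0.0325), np.float64(0.2418), np.float64(0.0545), np.float64(0.2552)] ang [np.float64(172.4), np.float64(93.4), np.float64(9.9), np.float64(-91.7)]
stand scene [ 0.4862 -0.1641] len [np.float64(0.2491), np.float64(0.058), np.float64(0.2466), np.float64(0.0553)] ang [np.float64(94.2), np.float64(3.7), np.float64(-86.5), np.float64(-173.7)]
```

Call:
servo_tool(
  deltas=[
    [-0.037, -0.045, 0, 0, 0, 0.8, 0],
    [-0.037, -0.045, 0, 0, 0, 0.8, 0],
    [-0.037, -0.045, 0, 0, 0, 0.8, 0],
    [-0.037, -0.045, 0, 0, 0, 0.9, 0],
    [-0.037, -0.045, 0, 0, 0, 0.9, 0],
    [0, 0, 0, 0, 0, 0, 0],
  ],
)

```text
time_s: 1.5
tcp_pos: [0.4852, -0.23, 0.2398]
orientation: [0.001, 0.999, 0.039, 0.001]
wrist_force: [0.8, -0.1, -0.2]
width: 0.0854
```

Run:
```python
from h import *
print(manip.get_obs()["tcp_pos"],manip.get_obs()["orientation"])
k=manip.get_calibration("wrist");im=manip.capture("wrist");cv2.imwrite("pics/w1.png",im[:,:,::-1]);np.savez("k1",**k)
im=manip.capture("scene");cv2.imwrite("pics/s1.png",im[:,:,::-1])
a=im[150:320,130:330,::-1]; cv2.imwrite("pics/s1c.png",cv2.resize(a,None,fx=3.5,fy=3.5,interpolation=cv2.INTER_CUBIC))
```

```text
[ 0.4852 -0.23    0.2398] [0.0011 0.9992 0.0393 0.0015]
```

View pics/w1.png

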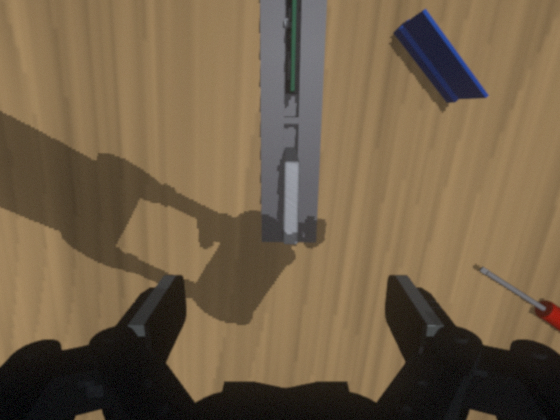

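View pics/s1c.png

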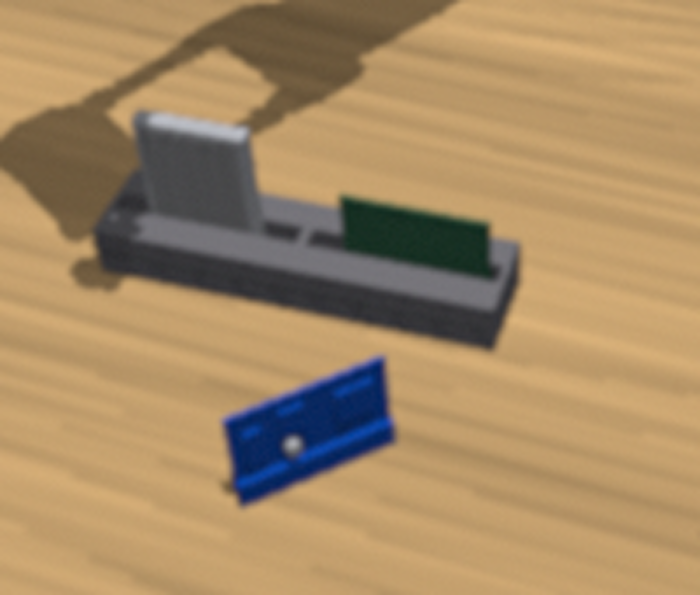

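Run:
```python
from h import *
k=dict(np.load("k1.npz"))
im=cv2.imread("pics/w1.png")
g=im[150:255,250:335]; m=cv2.inRange(cv2.cvtColor(g,cv2.COLOR_BGR2GRAY),140,255)
hsv=cv2.cvtColor(g,cv2.COLOR_BGR2HSV); m&=cv2.inRange(hsv[:,:,1],0,45)
n,l,s,c=cv2.connectedComponentsWithStats(m); i=1+np.argmax(s[1:,4]); print(s[i])
ys,xs=np.where(l==i); P=ray("wrist",np.c_[xs+250,ys+150],.108,k)[:,:2]
r=cv2.minAreaRect((P*1000).astype(np.float32)); print(r)
cv2.imwrite("pics/w1c.png",cv2.resize(np.hstack([g,cv2.cvtColor((l==i).astype(np.uint8)*255,cv2.COLOR_GRAY2BGR)]),None,fx=4,fy=4))
```

```text
[ 36  13  12  71 749]
((490.4234313964844, -223.98204040527344), (8.684654235839844, 58.12784957885742), 4.552814483642578)
```

View pics/w1c.png

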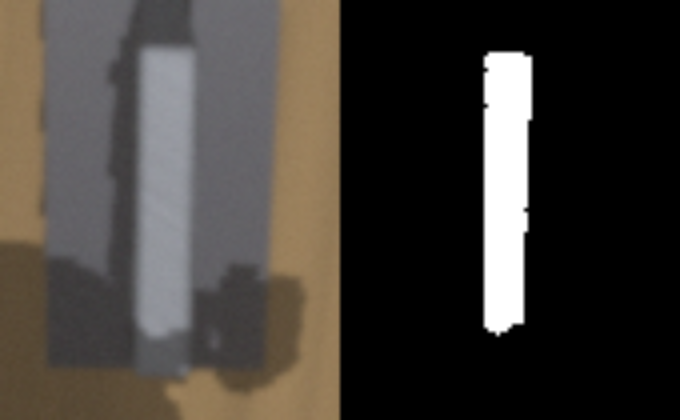

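Run:
```python
from h import *
k=dict(np.load("k1.npz"))
P=ray("wrist",[(284.5,161.3),(298.5,161),(297,244),(283.5,243)],.108,k);print(P,P.mean(0)); d=P[0]+P[1]-P[2]-P[3];print(np.degrees(np.arctan2(d[1],d[0])),np.linalg.norm(d)/2)
```

```text
[[ 0.4825 -0.1941  0.108 ]
 [ 0.4933 -0.193   0.108 ]
 [ 0.4984 -0.2624  0.108 ]
 [ 0.487  -0.2624  0.108 ]] [ 0.4903 -0.228   0.108 ]
93.96044862462804 0.06894742756386629
```

Call:
servo_tool(
  deltas=[
    [0.005, 0.0025, -0.03, 0, 0, 0, 0],
    [0, 0, -0.03, 0, 0, 0, 0],
    [0, 0, 0, 0, 0, 0, 0],
  ],
)

```text
time_s: 1.98
tcp_pos: [0.4962, -0.2222, 0.18]
orientation: [0.001, 0.999, 0.043, 0.004]
wrist_force: [-0.4, -1.0, 0.1]
width: 0.0853
```

Call:
servo_tool(
  deltas=[
    [-0.006, -0.005, 0, 0, 0, -0.5, 0],
    [0, 0, 0, 0, 0, 0, 0],
    [0, 0, 0, 0, 0, 0, 0],
  ],
)

```text
time_s: 2.35
tcp_pos: [0.4927, -0.227, 0.1834]
orientation: [0.002, 0.999, 0.039, 0.006]
wrist_force: [-0.2, -0.0, -0.1]
width: 0.0852
```

Run:
```python
from h import *
o=manip.get_obs();print(o["tcp_pos"],o["orientation"],o["joint_vel"])
k=manip.get_calibration("wrist");im=manip.capture("wrist");cv2.imwrite("pics/w2.png",im[:,:,::-1]);np.savez("k2",**k)
o=manip.get_obs();print(o["tcp_pos"],k["extrinsics"])
```

```text
[ 0.4927 -0.227   0.1834] [0.0017 0.9992 0.0394 0.0061] [-0.0009 -0.0069 -0.0069 -0.0026  0.0045  0.0005]
[ 0.4927 -0.2271  0.1834] [[ 0.9968  0.0715  0.0357  0.4852]
 [ 0.0789 -0.9511 -0.2987 -0.1503]
 [ 0.0126  0.3006 -0.9537  0.3182]
 [ 0.      0.      0.      1.    ]]
```

View pics/w2.png

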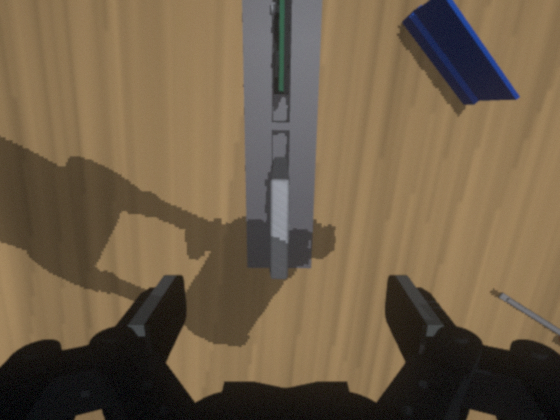

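```bash
cat >> h.py <<'E'
def st():
    from scipy.spatial.transform import Rotation as R
    o=manip.get_obs();q=o["orientation"];m=R.from_quat([q[1],q[2],q[3],q[0]]).as_matrix()
    e=np.array([0,0,-1.]);ax=np.degrees(np.cross(m[:,2],e))
    print("t",round(o["time_s"],2),"tcp",o["tcp_pos"],"yaw",round(np.degrees(np.arctan2(m[1,0],m[0,0])),2),"level turn needed",ax,"F",o["wrist_force"],"w",round(o["width"],4))
E
python3 - <<'E'
from h import *
st()
k=dict(np.load("k2.npz"))
P=ray("wrist",[(271.5,180),(288.5,180),(287.5,278),(272,278)],.108,k);print(P,P.mean(0)); d=P[0]+P[1]-P[2]-P[3];print(np.degrees(np.arctan2(d[1],d[0])),np.linalg.norm(d)/2)
E
```

```text
t 2.4 tcp [ 0.4927 -0.2271  0.1834] yaw 4.52 level turn needed [0.1681 0.7151 0.    ] F [ 0.7166 -0.4923 -0.4779] w 0.0854
[[ 0.4829 -0.1948  0.108 ]
 [ 0.4934 -0.194   0.108 ]
 [ 0.4983 -0.2618  0.108 ]
 [ 0.4877 -0.2626  0.108 ]] [ 0.4906 -0.2283  0.108 ]
94.11900436172527 0.06799185745041496
```

Call:
servo_tool(
  deltas=[
    [-0.002, -0.001, -0.033, 0.2, 0.7, -0.4, 0],
    [0, 0, -0.033, 0, 0, 0, 0],
    [0, 0, -0.033, 0, 0, 0, 0],
    [0, 0, 0, 0, 0, 0, 0],
  ],
)

```text
time_s: 2.9
tcp_pos: [0.4932, -0.2298, 0.0864]
orientation: [0.002, 0.999, 0.035, 0.004]
wrist_force: [-0.7, 1.0, 0.6]
width: 0.0853
```

```bash
python3 -c "
from h import *
st()"
```

```text
t 2.9 tcp [ 0.4932 -0.2298  0.0864] yaw 4.05 level turn needed [0.184 0.428 0.   ] F [-0.7364  1.0081  0.6488] w 0.0853
```

Call:
servo_tool(
  deltas=[
    [-0.0025, 0.002, -0.001, 0.2, 0.4, 0, 0],
    [0, 0, 0, 0, 0, 0, 0],
  ],
)

```text
time_s: 3.15
tcp_pos: [0.4925, -0.2287, 0.0884]
orientation: [0.001, 0.999, 0.035, 0.002]
wrist_force: [0.9, -0.2, 0.4]
width: 0.0849
```

```bash
python3 -c "
from h import *
st()"
```

```text
t 3.15 tcp [ 0.4925 -0.2287  0.0884] yaw 4.04 level turn needed [0.0785 0.2183 0.    ] F [ 0.8915 -0.2261  0.4122] w 0.0849
```

Call:
servo_tool(
  deltas=[
    [-0.002, 0, -0.006, 0, 0.2, 0, 0],
    [0, 0, 0, 0, 0, 0, 120],
    [0, 0, 0, 0, 0, 0, 255],
    [0, 0, 0, 0, 0, 0, 255],
    [0, 0, 0, 0, 0, 0, 255],
    [0, 0, 0, 0, 0, 0, 255],
  ],
)

```text
time_s: 3.9
tcp_pos: [0.4914, -0.2297, 0.085]
orientation: [0.002, 0.999, 0.035, 0.001]
wrist_force: [-3.2, 0.0, 3.5]
width: 0.0112
```

```bash
python3 -c "
from h import *
st()
im=manip.capture('wrist');cv2.imwrite('pics/w3.png',im[:,:,::-1])
im=manip.capture('scene');cv2.imwrite('pics/s3.png',cv2.resize(im[150:320,130:330,::-1],None,fx=3.5,fy=3.5))"
```

```text
t 3.9 tcp [ 0.4914 -0.2297  0.085 ] yaw 4.05 level turn needed [0.2158 0.158  0.    ] F [-3.1613  0.0448  3.5411] w 0.0112
```

View pics/s3.png

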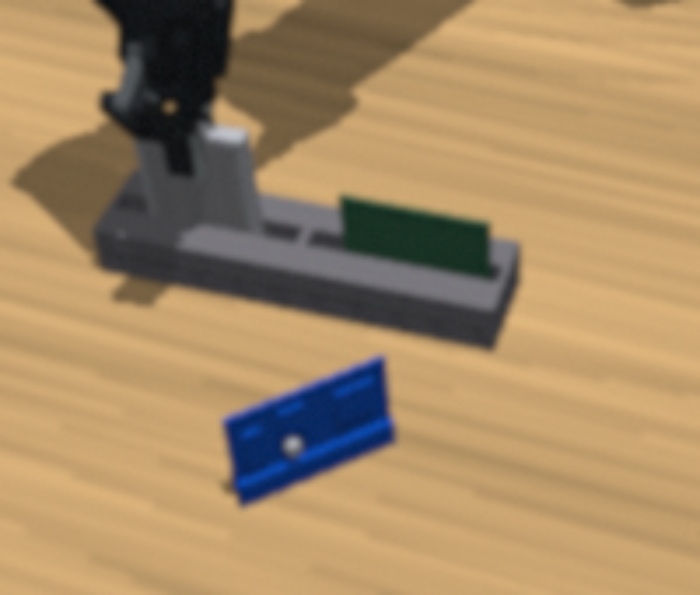

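View pics/w3.png

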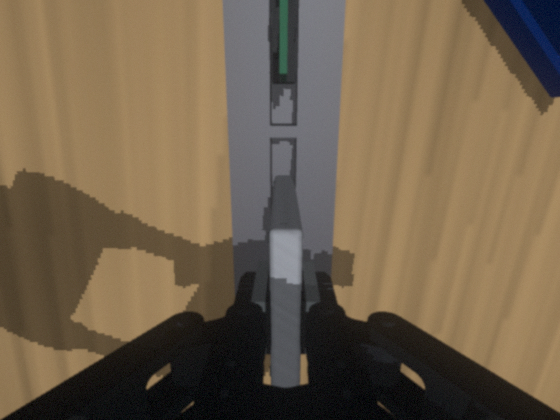

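The drive is gripped (11 mm opening) and the card hasn't moved. Now I lift it.

Call:
servo_tool(
  deltas=[
    [0, 0, 0.015, 0, 0, 0, 255],
    [0, 0, 0.02, 0, 0, 0, 255],
    [0, 0, 0.03, 0, 0, 0, 255],
    [0, 0, 0.03, 0, 0, 0, 255],
    [0, 0, 0.03, 0, 0, 0, 255],
    [0, 0, 0.03, 0, 0, 0, 255],
    [0, 0, 0.03, 0, 0, 0, 255],
    [0, 0, 0.02, 0, 0, 0, 255],
    [0, 0, 0, 0, 0, 0, 255],
  ],
)

```text
time_s: 5.12
tcp_pos: [0.4952, -0.2279, 0.3021]
orientation: [0.002, 0.999, 0.035, 0.009]
wrist_force: [0.2, -0.3, -1.4]
width: 0.0111
```

```bash
python3 -c "
from h import *
st()
im=manip.capture('scene');cv2.imwrite('pics/s4.png',im[:,:,::-1])"
```

```text
t 5.12 tcp [ 0.4952 -0.2279  0.3021] yaw 4.07 level turn needed [0.2398 1.0125 0.    ] F [ 0.2373 -0.3042 -1.3619] w 0.0111
```

View pics/s4.png

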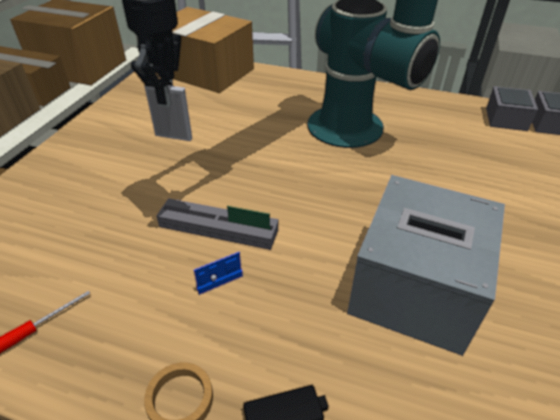

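The drive is out of the stand, at scene (170,112), and the card still stands at (249,217). Now I move across to the box.

Call:
servo_tool(
  deltas=[
    [0, 0.03, 0, 0, 0.5, 0, 255],
    [0, 0.045, 0, 0, 0.5, -1, 255],
    [0, 0.045, 0, 0, 0, -1.2, 255],
    [0, 0.045, 0, 0, 0, -1.2, 255],
    [0.001, 0.045, 0, 0, 0, -1.2, 255],
    [0.001, 0.045, 0, 0, 0, -1.2, 255],
    [0.001, 0.045, 0, 0, 0, -1.2, 255],
    [0.001, 0.045, 0, 0, 0, -1.2, 255],
    [0.001, 0.045, 0, 0, 0, -1, 255],
    [0, 0.03, 0, 0, 0, 0, 255],
  ],
)

```text
time_s: 6.42
tcp_pos: [0.4919, 0.2045, 0.2845]
orientation: [0.0, 0.999, -0.05, -0.01]
wrist_force: [-0.0, -0.9, -0.7]
width: 0.0111
```

```bash
python3 -c "
from h import *
st()"
```

```text
t 6.42 tcp [0.4919 0.2045 0.2845] yaw -5.74 level turn needed [-0.0466 -1.1736 -0.    ] F [-0.0318 -0.8628 -0.6554] w 0.0111
```

Call:
servo_tool(
  deltas=[
    [0.012, 0.03, 0.005, 0, -1.2, 0.4, 255],
    [0, 0.01, 0, 0, 0, 0, 255],
    [0, 0, 0, 0, 0, 0, 255],
    [0, 0, 0, 0, 0, 0, 255],
  ],
)

```text
time_s: 6.92
tcp_pos: [0.5007, 0.2461, 0.2834]
orientation: [0.002, 0.999, -0.045, -0.004]
wrist_force: [0.1, 0.3, -0.8]
width: 0.011
```

```bash
python3 -c "
from h import *
st()
k=manip.get_calibration('wrist');np.savez('k5',**k)
im=manip.capture('wrist');cv2.imwrite('pics/w5.png',im[:,:,::-1])
im=manip.capture('scene');cv2.imwrite('pics/s5.png',cv2.resize(im[60:360,320:540,::-1],None,fx=2,fy=2,interpolation=cv2.INTER_CUBIC))
im=manip.capture('side');cv2.imwrite('pics/d5.png',cv2.resize(im[90:390,80:340,::-1],None,fx=2,fy=2,interpolation=cv2.INTER_CUBIC))
"
```

```text
t 6.92 tcp [0.5007 0.2461 0.2834] yaw -5.13 level turn needed [ 0.1777 -0.4729  0.    ] F [ 0.0997  0.2934 -0.7648] w 0.011
```

View pics/w5.png

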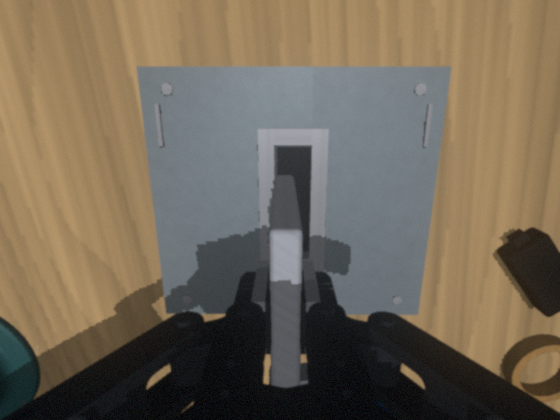

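View pics/s5.png

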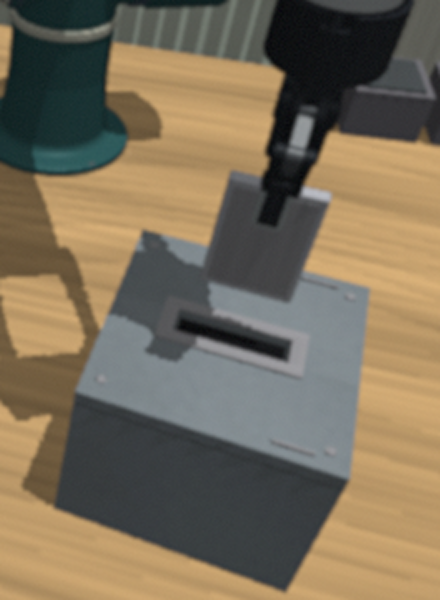

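View pics/d5.png

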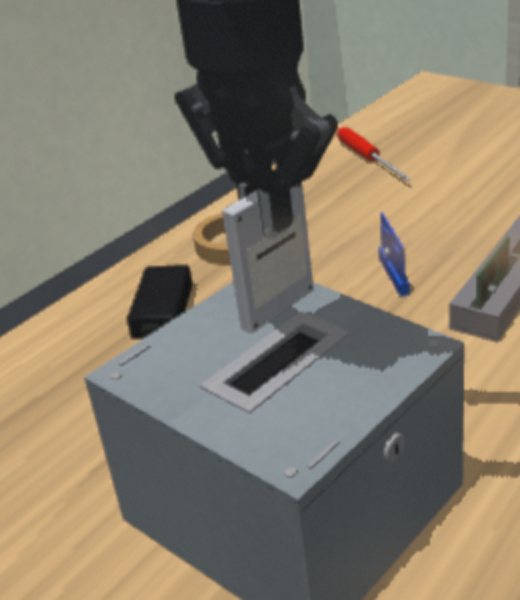

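```bash
python3 -c "
from h import *
k=dict(np.load('k5.npz'))
print('rim +y end',ray('w',[(258,129),(329,129),(275,146),(312,146)],.160,k))
print('lid+y',ray('w',[(139,67),(448,67),(419,315),(165,315)],.158,k), ray('w',[(139,67),(448,67),(419,315),(165,315)],.158,k).mean(0))
t=manip.get_obs()['tcp_pos']
print('drv bottom +y',ray('w',[(277,177),(295,177)],t[2]-.077,k))
print('drv top',ray('w',[(270,229),(302,229),(300,386),(271,386)],t[2]+.023,k))
a=np.radians(-5.2);ux=np.array([np.cos(a),np.sin(a)]);uy=np.array([-ux[1],ux[0]])
print('slot c +/- ', np.array([.504,.2497])+uy*.058-ux*.026,np.array([.504,.2497])+uy*.058+ux*.026)
"
```

```text
rim +y end [[0.4855 0.3084 0.16  ]
 [0.5372 0.3038 0.16  ]
 [0.4967 0.2951 0.16  ]
 [0.5241 0.2927 0.16  ]]
lid+y [[0.4068 0.3579 0.158 ]
 [0.6223 0.3384 0.158 ]
 [0.6076 0.1388 0.158 ]
 [0.3859 0.1576 0.158 ]] [0.5056 0.2482 0.158 ]
drv bottom +y [[0.4983 0.281  0.2069]
 [0.5095 0.28   0.2069]]
drv top [[0.4991 0.2829 0.3069]
 [0.5101 0.2819 0.3069]
 [0.5042 0.2148 0.3069]
 [0.4926 0.2158 0.3069]]
slot c +/-  [0.4834 0.3098] [0.5351 0.3051]
```

Call:
servo_tool(
  deltas=[
    [0.0035, 0, -0.012, 0.2, -0.4, 0, 255],
    [0, 0, -0.012, 0, 0, 0, 255],
    [0, 0, -0.008, 0, 0, 0, 255],
    [0, 0, 0, 0, 0, 0, 255],
  ],
)

```text
time_s: 7.58
tcp_pos: [0.5045, 0.2444, 0.249]
orientation: [-0.0, 0.999, -0.046, -0.0]
wrist_force: [-0.0, -0.4, -1.1]
width: 0.0114
```

```bash
python3 -c "
from h import *
st()
"
```

```text
t 7.58 tcp [0.5045 0.2444 0.249 ] yaw -5.29 level turn needed [-0.0364 -0.0462 -0.    ] F [-0.0109 -0.3658 -1.088 ] w 0.0114
```

Call:
servo_tool(
  deltas=[
    [0, 0.002, 0, 0, 0, 0, 255],
    [0, 0, -0.012, 0, 0, 0, 255],
    [0, 0, 0, 0, 0, 0, 255],
  ],
)

```text
time_s: 7.95
tcp_pos: [0.5046, 0.2468, 0.2365]
orientation: [-0.0, 0.999, -0.046, -0.0]
wrist_force: [0.3, -0.4, -1.0]
width: 0.0113
```

```bash
python3 -c "
from h import *
st()
im=manip.capture('scene');a=cv2.resize(im[130:290,370:510,::-1],None,fx=2.8,fy=2.8,interpolation=cv2.INTER_CUBIC)
im=manip.capture('side');b=cv2.resize(im[170:330,150:280,::-1],None,fx=2.8,fy=2.8,interpolation=cv2.INTER_CUBIC)
cv2.imwrite('pics/b6.png',np.hstack([a,b]))
"
```

```text
t 7.95 tcp [0.5046 0.2468 0.2365] yaw -5.27 level turn needed [-0.0533 -0.0174 -0.    ] F [ 0.2787 -0.4216 -0.9813] w 0.0113
```

View pics/b6.png

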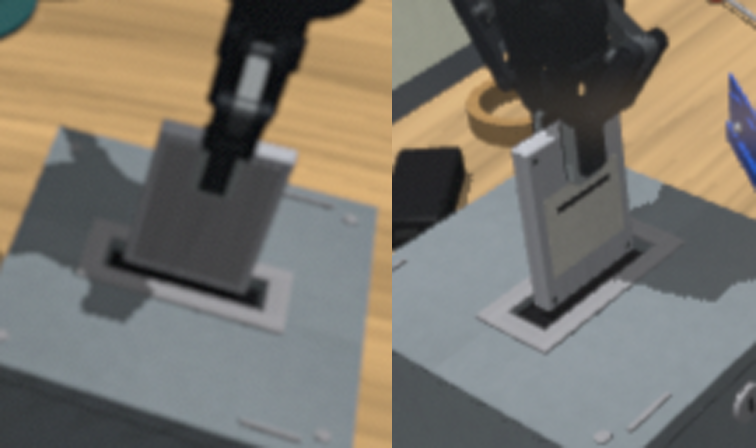

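The drive's lower end sits inside the slot opening in both views, so I push.

Call:
servo_tool(
  deltas=[
    [0, 0, -0.01, 0, 0, 0, 255],
    [0, 0, -0.01, 0, 0, 0, 255],
    [0, 0, -0.01, 0, 0, 0, 255],
    [0, 0, 0, 0, 0, 0, 255],
  ],
)

```text
time_s: 8.55
tcp_pos: [0.5058, 0.2473, 0.2068]
orientation: [-0.001, 0.999, -0.046, 0.002]
wrist_force: [-0.1, -0.5, -1.6]
width: 0.0109
```

```bash
python3 -c "
from h import *
st()
"
```

```text
t 8.55 tcp [0.5058 0.2473 0.2068] yaw -5.27 level turn needed [-0.1432  0.1794  0.    ] F [-0.0809 -0.5306 -1.5851] w 0.0109
```

Call:
servo_tool(
  deltas=[
    [0, 0, -0.01, 0, 0, 0, 255],
    [0, 0, -0.01, 0, 0, 0, 255],
    [0, 0, -0.006, 0, 0, 0, 255],
    [0, 0, 0, 0, 0, 0, 255],
  ],
)

```text
time_s: 9.05
tcp_pos: [0.5051, 0.247, 0.1778]
orientation: [-0.001, 0.999, -0.046, 0.001]
wrist_force: [0.7, 0.6, -1.1]
width: 0.0111
```

```bash
python3 -c "
from h import *
st()
im=manip.capture('scene');a=cv2.resize(im[130:290,370:510,::-1],None,fx=2.8,fy=2.8,interpolation=cv2.INTER_CUBIC)
im=manip.capture('side');b=cv2.resize(im[170:330,150:280,::-1],None,fx=2.8,fy=2.8,interpolation=cv2.INTER_CUBIC)
cv2.imwrite('pics/b7.png',np.hstack([a,b]))
"
```

```text
t 9.05 tcp [0.5051 0.247  0.1778] yaw -5.28 level turn needed [-0.0964  0.0765  0.    ] F [ 0.7367  0.5587 -1.1171] w 0.0111
```

View pics/b7.png

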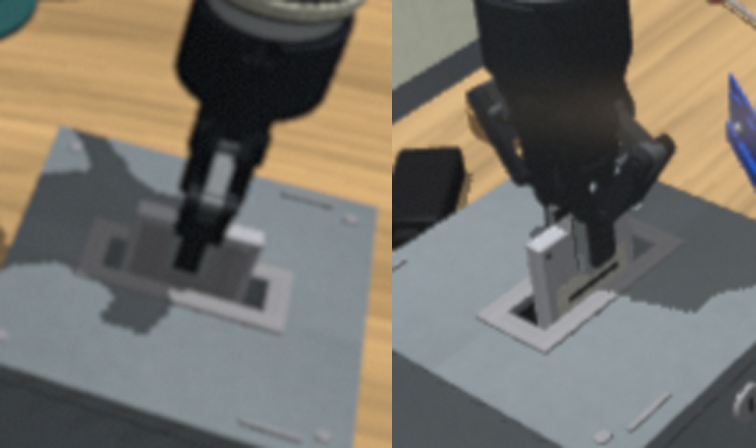

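Only about 40 mm still stands above the rim, so the drive is roughly 59 mm in and past the flap. I release it and retract.

Call:
servo_tool(
  deltas=[
    [0, 0, 0, 0, 0, 0, 0],
    [0, 0, 0, 0, 0, 0, 0],
    [0, 0, 0, 0, 0, 0, 0],
    [0, 0, 0, 0, 0, 0, 0],
    [0, 0, 0.03, 0, 0, 0, 0],
    [0, 0, 0.04, 0, 0, 0, 0],
    [0, 0, 0.04, 0, 0, 0, 0],
    [0, 0, 0, 0, 0, 0, 0],
    [0, 0, 0, 0, 0, 0, 0],
  ],
)

```text
time_s: 10.28
tcp_pos: [0.5059, 0.2473, 0.293]
orientation: [-0.002, 0.999, -0.046, 0.002]
wrist_force: [0.6, -0.2, -0.4]
width: 0.0854
```

```bash
python3 -c "
from h import *
st()
im=manip.capture('scene');cv2.imwrite('pics/s8.png',im[:,:,::-1])
im=manip.capture('side');cv2.imwrite('pics/d8.png',im[:,:,::-1])
im=manip.capture('wrist');cv2.imwrite('pics/w8.png',im[:,:,::-1])
"
```

```text
t 10.28 tcp [0.5059 0.2473 0.293 ] yaw -5.28 level turn needed [-0.1781  0.2729  0.    ] F [ 0.5807 -0.1749 -0.3958] w 0.0854
```

View pics/s8.png

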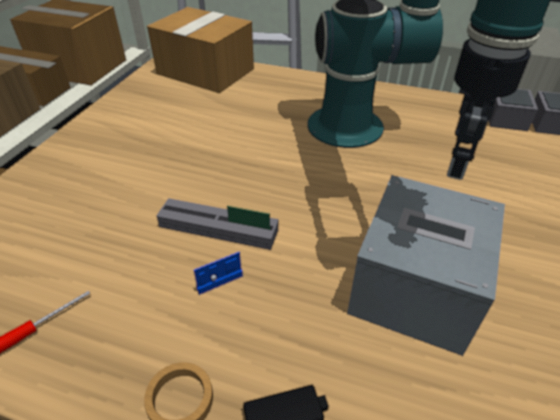

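View pics/d8.png

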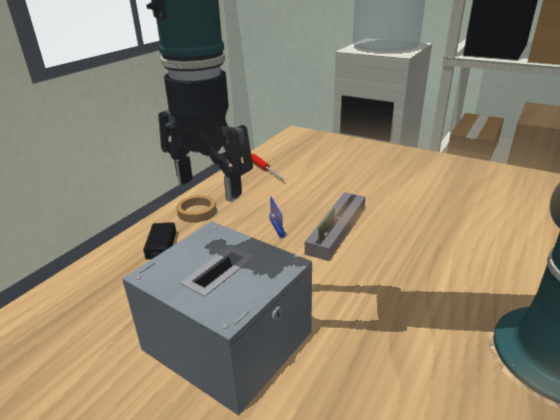

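View pics/w8.png

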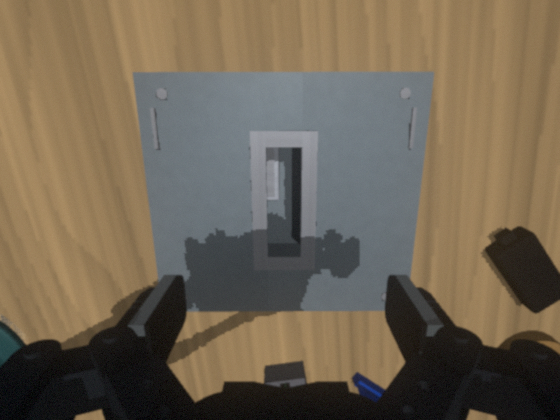

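The wrist view shows the open slot with something light inside it at (272,175), and the lid is empty. The card still stands at scene (249,217). I wait one second and check that nothing is moving.

Call:
servo_tool(
  deltas=[
    [0, 0, 0, 0, 0, 0, 0],
    [0, 0, 0, 0, 0, 0, 0],
    [0, 0, 0, 0, 0, 0, 0],
    [0, 0, 0, 0, 0, 0, 0],
    [0, 0, 0, 0, 0, 0, 0],
    [0, 0, 0, 0, 0, 0, 0],
    [0, 0, 0, 0, 0, 0, 0],
    [0, 0, 0, 0, 0, 0, 0],
  ],
)

```text
time_s: 11.42
tcp_pos: [0.5046, 0.2467, 0.2894]
orientation: [-0.0, 0.999, -0.046, -0.0]
wrist_force: [0.0, -1.0, -0.1]
width: 0.0852
```

```bash
python3 -c "
from h import *
st()
im=manip.capture('wrist')[:,:,::-1]
a=cv2.imread('pics/w8.png')
cv2.imwrite('pics/w9.png',cv2.resize(np.hstack([a[120:280,235:335],im[120:280,235:335]]),None,fx=3.5,fy=3.5,interpolation=cv2.INTER_CUBIC))
"
```

```text
t 11.43 tcp [0.5046 0.2467 0.2894] yaw -5.28 level turn needed [-0.0428 -0.0431 -0.    ] F [ 0.0207 -0.9714 -0.1269] w 0.0852
```

View pics/w9.png

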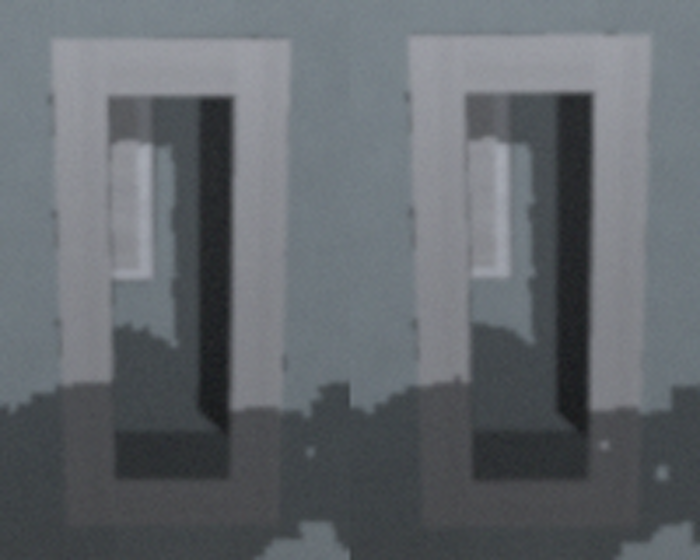

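The drive lies still, deep in the box, and the flap hangs open. I hand the job in.

```bash
python3 -c "
from workcell import manip
print(manip.finish_job())"
```

```text
the job is handed in; nothing more can be done
None
```

I took the bare metal drive out of the stand and pushed it end first down through the slot with the gripper, to about 59 mm below the rim, which is past the flap. I then let it drop, backed the arm off and handed the job in at about 11.5 s.

- **Drive:** two wrist views one second apart show it lying still inside the box, with the flap hanging open and nothing left on the lid. Only part of the drive shows through the slot, so I judged its depth in the box from that view and did not measure it.
- **Card and look-alike:** in the scene and side views after release, the green card still stands in its bay, and the blue look-alike has not been touched.
- **Forces:** the highest wrist force I read at the end of any move was about 5 N, while gripping. During the push it read under 2 N, but I only see readings at the end of each move, so I did not see the flap's resistance directly.
- **Disagreements:** the cameras differed by 1 to 2 mm on where the slot was, and the arm drifted a few mm on some moves, which I corrected before gripping and before inserting. No check failed.

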